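# Unlock the instrument case and hold its gate wide open

### The arm

A 6-joint arm with a two-finger parallel gripper is mounted at the origin on the work surface. World frame = base frame: x ahead of the robot, y to its left, z up, the work surface at z = 0. Lengths are in m, angles in rad, forces in N, time in s.
With the tool pointing down it reaches from about 0.275 to 0.85 m from the base axis. Payload 19 kg.
Tool frame: the origin (TCP) lies between the finger pads; the fingertips stand 22 mm ahead of it and the grasp point (between the pads) lies 3 mm ahead of it; y points along the fingers, x is the direction in which the jaws open and shut, and the axes are right-handed (so a half turn about y gives the same grasp; the last joint's range is limited). The gripper opens to 85 mm and grips with 20 to 120 N. Pads are 22 mm wide; open, the fingers measure 114 mm over their backs; the gripper's body (76 mm by 85 mm) begins 54 mm behind the grasp point. The pads swing forward as they close: fully open they stand 13 mm farther back than shut.
Start: joints at [-1.456, 0.15, 1.437, -0, 1.554, -0.134], TCP at [0.142, -0.557, 0.253] pointing down, gripper open.
Joint ranges: [-2.8, 2.8], [-0.68, 2.1], [0.12, 2.68], [-1.39, 4.53], [0.16, 2.79], [-2.81, 2.81]. Speed limits (rad/s): [1.89, 1.89, 2.22, 3.01, 3.01, 3.01].

### API

Orientations are given as a 3x3 rotation matrix whose columns are the frame's x, y, z axes.
In Python, from bench import robot gives the robot as it stands. The module is installed in compiled form; this text tells all that it offers.
- The arm moves only by the tool servo_tool, never from a script. Its argument "deltas" is a list of rows, each an object with "offset": the shift along the tool's x, y, z in m, a list of three; "twist": the turn about the tool's y in rad. A call has 1 to 12 rows; each row shifts and turns the pose as measured when the row begins, along the tool's axes as they then stand; what a row does not reach is not made up. A row lasts 1/10 s, in which the tool goes at most 50 mm and 8.59 degrees, less where a joint would pass 70% of its speed; a pose out of reach is approached as far as the arm can. A call is refused whole if a number of a shift passes 0.05 or a number of a turn 0.15, either way. A call with a gripper value outside its range is refused whole. "jaw" is the closure in counts, from 0 (fully open) to 255 (shut), set as the call begins (left out, the last holds). The fingers move at their own pace and stop on an object; "grip_force" is the grip in N (left out, the last holds). Time passes only in rows, so rows that do not move let the fingers close. It gives the time, the measured TCP pose, the force and the opening at its end, in the units of the state.
- robot.sense(): the state, without advancing time (a new reading comes with each control period).
- robot.get_image(name): name is "scene" or "top" or "wrist"; returns a dict with "pixels" (480x640x3 uint8, red, green, blue), "z_map" (480x640 float32, m along the optical axis (not along the pixel's ray), 0 where there is no reading), "intrinsics" (3x3 intrinsics, pixels), "R" (3x3) and "t" (3): a world point X has camera coordinates R X + t. Camera axes: x right, y down, z forward; pixel columns grow to the right and rows downward; lengths in m; the calibration is good to about 2 mm. The wrist camera is an equidistant fisheye: a pixel r from the principal point sees the ray r / f radians off the axis. A picture is of the moment at which its call begins.
- robot.hand_in(): hands the job in, once; it reports no verdict.
The state is a dict: "time": time; "joints": joint angles; "qvel": joint speeds; "tau": joint torques, N m; "tcp_pos": TCP position; "ee_rot": TCP orientation; "ft_force": force on the tool from outside, world axes, zero at the start; "torque": the same for the moment, N m; "finger_gap": opening from 0.0 (shut) to 1.0 (fully open).
Only numpy, scipy, OpenCV 4.12 (cv2) and the standard library are available. Lean on these libraries where they do the work, as an engineer would, in place of code of your own. Each camera call takes 0.05 s, during which the arm holds its last target. There are 200 camera calls.

### The job

Open the front gate of the instrument case so that a colleague can slide the instrument out: pull the transport lock's knob straight up to its stop, where it clicks and stays, then squeeze the two-tab catch nearer the hinge fully together, and only after it the catch at the gate's free end. Then take the gate by its upright grip post, swing it out past its click, and finish while still holding it by the post with the gripper, wide open at about a right angle to the case front (let go, it would swing back to about half open). Leave the jar, the dish and the eyepiece alone.

Things in the scene. Friction and masses are not known exactly. Their poses are not given: they have to be found in the camera images.
- case: Low open-topped aluminium instrument case, fixed; 190 (x) x 285 (y) x 86 high. Origin: centre of its underside. Front with the gate faces its -x; y points left along the front to the hinge, z up. In this frame (x, y): hinge axis -99, 125; near catch -99, 70; end catch -99, -20; lock knob -108, -100; grip post -149, 25 while shut.
- lock_knob (a point): Middle of the transport lock's upright round steel knob, right end of the front: 20 in diameter, 98 to 122 above the bench, then a cap 26 wide up to 128; this point is at 113 and moves with it. The bracket below is at 86, a 16 wide collar on it at 90. Its pin stands before the gate's tongue and blocks the gate.
- lock (a joint): Lift of the lock knob in m: 0 down (locked), 0.020 at its upper stop. A spring pulls it down with 3 to 4 N; a ball detent near 0.012 raises the pull to about 10 N, and past 0.0152 it clicks over and stays at the stop by itself. Unlocked counts from 0.018.
- near_catch (a point): Centre of the catch nearer the hinge (55 along the gate from the hinge axis), 112 above the bench, midway between two upright steel tabs side by side along the gate's top edge (85 high). Each tab: 20 across the gate, 8 along it, 86 to 128 above the bench. Outer faces 52 apart, 30 when squeezed together. A dark base plate and barrel join the pair. Squeeze along the gate.
- end_catch (a point): Centre of the like catch at the gate's free end, 145 along the gate from the hinge axis, 112 above the bench; same shape and sizes as the near catch, 90 from it.
- near_left (a joint): Travel of the near catch's left tab (nearer the hinge) towards the other tab, m: 0 to 0.002 at the start (hooked), 0.011 at its stop. Friction about 4 N; it stays where it is left. Its hook is clear from 0.005; squeezed counts from 0.006.
- near_right (a joint): The same for the near catch's right tab.
- end_left (a joint): The same for the end catch's left tab.
- end_right (a joint): The same for the end catch's right tab.
- gate_hinge (a point): Point on the gate's upright hinge axis, 85 above the bench, at the left end of the case front. The gate is a 12 thick, 190 long, 80 high aluminium panel with a flat tongue reaching 231 from the hinge at its free end.
- gate (a joint): Gate angle, rad: 0 shut, grows as the free end swings out to the front (clockwise from above), stop at 1.7. A spring pulls it shut (0.25 N m per rad); a ball detent between 0.47 and 1.03 adds up to about 0.4 N m until it clicks over at 0.75. Let go beyond, it comes back to rest against the detent near 0.84. Lock and catches hold it shut.
- gate_grip: Gate's grip: upright round steel post (a freely turning sleeve), 16 in diameter, 84 to 130 above the bench, on a low arm (top 84 above the bench) of the gate. Origin: on its axis at its lower end, 84 above the bench; 100 along the gate from the hinge axis and 50 in front of the gate's middle plane (112 from the hinge axis). z up; it moves with the gate.
- jar: Small white jar with red screw cap, 52 in diameter, 62 tall, loose, right of the case. Origin: centre of its underside.
- dish: Small white ceramic dish, 72 in diameter, 22 tall, loose, left of the case. Origin: centre of its underside.
- eyepiece: Loose black eyepiece standing on the bench in front and right of the case, 42 in diameter, 50 tall. Origin: centre of its underside.
There are look-alikes about, which are no part of the job. Of the things shaped like the dish, the white one is meant. Of the things that look like the eyepiece, take the one that is farthest to the robot's left at the start.

How it is judged:
By the outcome, as a careful person would: the job done as asked, in the order asked, and still so for the second after the job is handed in, while the arm keeps its last pose, push and grip.
It also fails if it takes over 58 s, if anything falls off the work surface, if the arm or the gripper's body presses on something with over 40 N, if the wrist force passes 120 N, or if a joint passes its speed limit or range.

## Working session

There is one attempt and no reset: what is moved stays moved. The work goes in short steps, Python scripts to look and compute and a tool call to move; the robot and the scene stay as the last step left them, time stands still between calls to the robot, and variables do not carry over. Pictures are saved under pics/ and viewed, about 8 in all and at most 12, crops included, and the job is handed in when it is done.

Besides the shell and the picture viewer there is one more tool, called after "Request:" by a JSON object that holds its "name" and its "arguments", one argument or row to a line. servo_tool: Moves the arm, as the interface text tells. Its arguments: {"type":"object","properties":{"deltas":{"type":"array","items":{"type":"object","properties":{"offset":{"type":"array","items":{"type":"number"}},"twist":{"type":"number"}}}},"jaw":{"type":"number"},"grip_force":{"type":"number"}},"required":["deltas"]}

```bash
mkdir -p pics; cat > h.py <<'E'
import numpy as np, cv2
from bench import robot
def grab(n,save=None):
    d=robot.get_image(n)
    if save: cv2.imwrite('pics/'+save,d['pixels'][:,:,::-1])
    return d
def cloud(d):
    K=d['intrinsics'];z=d['z_map'];v,u=np.mgrid[0:480,0:640]
    P=np.stack([(u-K[0,2])/K[0,0]*z,(v-K[1,2])/K[1,1]*z,z],-1)
    W=(P-d['t'])@d['R']; W[z==0]=np.nan
    return W
E
python3 - <<'E'
from h import *
for n in('scene','top'):
    d=grab(n,n+'0.png'); np.savez(n+'0.npz',**d)
    print(n,d['intrinsics'].round(1).tolist(),(-d['R'].T@d['t']).round(3),d['R'].round(2).tolist())
s=robot.sense();print(s)
E
```

```text
scene [[541.5, 0.0, 317.7], [0.0, 541.5, 233.1], [0.0, 0.0, 1.0]] [1.281 0.154 1.02 ] [[-0.15, 0.99, -0.0], [0.78, 0.12, -0.61], [-0.6, -0.09, -0.79]]
top [[520.5, 0.0, 322.3], [0.0, 520.5, 243.6], [0.0, 0.0, 1.0]] [0.496 0.032 1.016] [[0.0, -1.0, -0.01], [-1.0, -0.0, -0.08], [0.08, 0.01, -1.0]]
{'time': 0.1, 'joints': array([-1.45601377e+00,  1.50925666e-01,  1.43794594e+00, -2.17625505e-05,
        1.55377323e+00, -1.33982959e-01]), 'qvel': array([-0.00050127, -0.00078722, -0.00408161,  0.00015464,  0.00177977,
       -0.00290036]), 'tau': array([ 6.44378713e-03, -7.14378262e+01, -5.71794856e+01, -1.67096773e-04,
        7.18107156e-03, -3.47259254e-05]), 'tcp_pos': array([ 0.14153164, -0.55711585,  0.25275216]), 'ee_rot': array([[ 2.46207962e-01, -1.42123257e-04,  9.69217013e-01],
       [-9.69216460e-01,  1.04276553e-03,  2.46207975e-01],
       [-1.04565798e-03, -9.99999446e-01,  1.18988977e-04]]), 'ft_force': array([-0.18495107, -0.74327468,  0.50361628]), 'torque': array([-0.08015291,  0.01420726, -0.00726235]), 'finger_gap': 1.000730901183381}
```

View pics/top0.png

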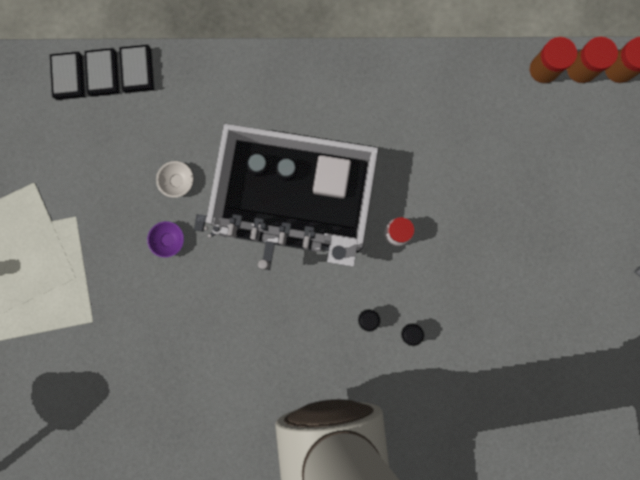

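View pics/scene0.png

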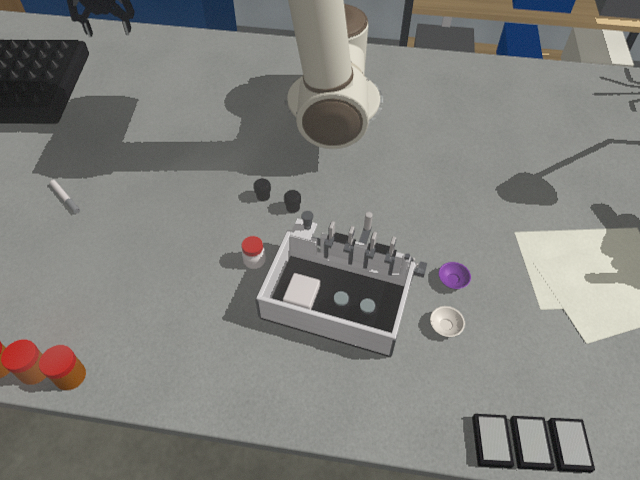

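Top view: case with hinge near (212,228), post cap at (263,265), lock knob (340,252), jar (400,231), eyepiece (369,320), white dish (175,180). Scene view agrees: knob (307,218), post (368,220), tabs along the gate.

```bash
python3 - <<'E'
from h import *
for n in('top','scene'):
    d=dict(np.load(n+'0.npz')); W=cloud(d)
    m=(W[...,2]>.078)&(W[...,2]<.091)&(W[...,0]>.3)&(W[...,0]<.8)&(abs(W[...,1])<.3)
    p=W[m][:,:2].astype(np.float32)
    r=cv2.minAreaRect(p*1000);print(n,'rim',len(p),r,cv2.boxPoints(r).round(1).tolist())
    m=((W[...,2]>.118)&(W[...,2]<.14)&(W[...,0]>.3)&(W[...,0]<.8)&(abs(W[...,1])<.3)).astype(np.uint8)
    k,l,st,c=cv2.connectedComponentsWithStats(m)
    for i in range(1,k):
        q=W[l==i]; 
        if len(q)>5: print(c[i].round(1),len(q),q.mean(0).round(4),np.median(q[:,2]).round(4),(q.min(0)*1000).round(),(q.max(0)*1000).round())
img=[]
for n,b in(('top',(195,205,175,75)),('scene',(280,195,160,100))):
    a=cv2.imread(f'pics/{n}0.png');x,y,w,h=b
    img.append(cv2.resize(a[y:y+h,x:x+w],(780,int(780*h/w)),interpolation=cv2.INTER_CUBIC)[:,:])
cv2.imwrite('pics/c0.png',cv2.resize(np.vstack(img),(560,590)))
E
```

```text
top rim 3482 ((648.0230102539062, 105.33274841308594), (289.00732421875, 252.95977783203125), 81.17847442626953) [[500.8999938964844, -18.100000381469727], [750.7999877929688, -56.900001525878906], [795.2000122070312, 228.6999969482422], [545.2000122070312, 267.5]]
[230.8 229.3] 68 [0.594  0.2021 0.127 ] 0.1278 [584. 198. 118.] [604. 208. 132.]
[254.1 233.4] 65 [0.5869 0.1618 0.1268] 0.1274 [578. 157. 118.] [596. 167. 131.]
[281.3 237.6] 61 [0.5797 0.1149 0.1275] 0.1277 [570. 110. 119.] [589. 121. 132.]
[306.5 241.6] 63 [0.5728 0.0716 0.1279] 0.1284 [564.  67. 120.] [583.  76. 133.]
[338.6 252.1] 176 [0.5549 0.0166 0.1278] 0.1279 [543.   4. 124.] [567.  28. 131.]
[262.8 263.9] 72 [0.5343 0.1459 0.1291] 0.1296 [527. 139. 122.] [541. 154. 133.]
[328.7 400.2] 61 [0.3081 0.0332 0.1334] 0.1347 [304.   1. 123.] [312.  61. 140.]
[370.9 404.5] 17 [ 0.301  -0.037   0.1312] 0.1335 [300. -45. 119.] [302. -29. 139.]
scene rim 2737 ((549.9962768554688, 116.67121887207031), (294.4128112792969, 466.2237854003906), 82.97254180908203) [[300.6000061035156, -0.8999999761581421], [763.2999877929688, -57.900001525878906], [799.4000244140625, 234.3000030517578], [336.6000061035156, 291.29998779296875]]
[324.3 135.8] 265 [0.3063 0.0178 0.1301] 0.1303 [300. -47. 118.] [314.  77. 140.]
[306.6 216. ] 107 [0.558  0.017  0.1279] 0.1283 [541.   4. 119.] [570.  29. 132.]
[368.1 216.3] 57 [0.5383 0.1467 0.1277] 0.1289 [528. 140. 118.] [550. 154. 134.]
[331.2 226.3] 46 [0.5763 0.0725 0.1263] 0.1275 [565.  66. 118.] [585.  78. 133.]
[351.  231.5] 49 [0.5836 0.1155 0.126 ] 0.1272 [570. 110. 118.] [593. 121. 133.]
[373.1 236.9] 50 [0.5911 0.1623 0.1266] 0.1281 [577. 157. 119.] [599. 168. 136.]
[392.6 242.1] 48 [0.5981 0.2033 0.1266] 0.1277 [587. 198. 118.] [608. 208. 132.]
```

View pics/c0.png

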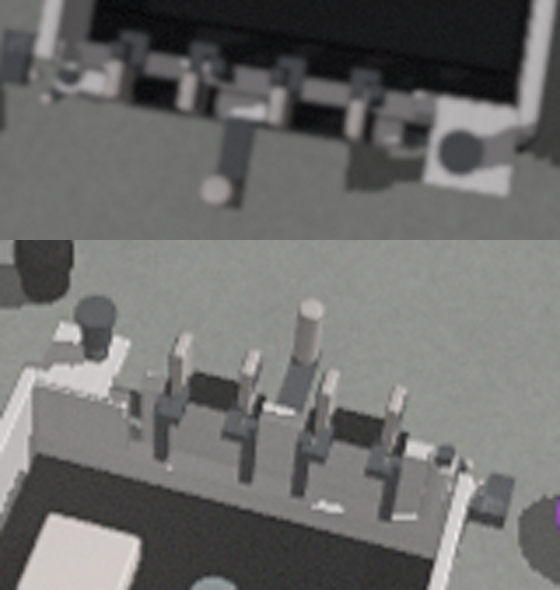

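Request:
{"name": "servo_tool", "arguments": {
  "deltas": [
    {"offset": [-0.03,0,0.04],"twist": 0.137},
    {"offset": [-0.03,0,0.04],"twist": 0.137},
    {"offset": [-0.03,0,0.04],"twist": 0.137}
  ],
  "jaw": 120,
  "grip_force": 40
}}

```text
time: 0.4
tcp_pos: [0.2435, -0.4588, 0.2507]
ee_rot: [[-0.159, -0.002, 0.987], [-0.987, 0.004, -0.159], [-0.004, -1.0, -0.002]]
ft_force: [1.5, -0.7, -0.2]
finger_gap: 0.533
```

```bash
cat >> h.py <<'E'
Y=-0.162; ex=np.array([np.cos(Y),np.sin(Y),0]); ey=np.array([-np.sin(Y),np.cos(Y),0])
near=np.array([.5925,.1824,0]); O=near+.099*ex-.070*ey
def case(x,y,z): return O+ex*x/1e3+ey*y/1e3+np.array([0,0,z/1e3])
def to(x,y,z):
    s=robot.sense();R=s['ee_rot'];d=R.T@(case(x,y,z)-s['tcp_pos'])
    ang=np.arctan2(*( -ey@R[:,[0]]*0+0,1)) if 0 else None
    tw=np.arctan2(R[:,0]@ex, R[:,0]@-ey)
    cp=s['tcp_pos']-O
    print('t',round(s['time'],2),'case pos',(1e3*np.array([cp@ex,cp@ey,cp[2]])).round(1),'tilt',R[2].round(3),'angx',tw.round(4),'gap mm',round(85*s['finger_gap'],1),'F',s['ft_force'].round(1),'off',d.round(4))
E
sed -i '/ang=/d' h.py
python3 -c "
from h import *
print(O);to(-108,-100,200)"
```

```text
[0.6789133  0.09734859 0.        ]
t 0.4 case pos [-340.  -619.1  250.7] tilt [-0.004 -1.    -0.002] angx 0.0026 gap mm 45.3 F [ 1.5 -0.7 -0.2] off [-0.5183  0.0521  0.2334]
```

Request:
{"name": "servo_tool", "arguments": {
  "deltas": [
    {"offset": [-0.044,0,0.02]},
    {"offset": [-0.044,0,0.02]},
    {"offset": [-0.044,0,0.02]},
    {"offset": [-0.044,0,0.02]},
    {"offset": [-0.044,0,0.02]},
    {"offset": [-0.044,0,0.02]},
    {"offset": [-0.044,0,0.02]},
    {"offset": [-0.044,0,0.02]},
    {"offset": [-0.044,0,0.02]},
    {"offset": [-0.044,0,0.02]},
    {"offset": [-0.044,0,0.02]},
    {"offset": [-0.03,0,0.01]}
  ]
}}

```text
invalid input
```

```bash
python3 -c "
from h import *
to(-108,-100,170)"
```

```text
t 0.4 case pos [-340.  -619.1  250.7] tilt [-0.004 -1.    -0.002] angx 0.0026 gap mm 45.3 F [ 1.5 -0.7 -0.2] off [-0.5182  0.0821  0.2335]
```

Request:
{"name": "servo_tool", "arguments": {
  "deltas": [
    {"offset": [-0.044,0,0.02],"twist": 0},
    {"offset": [-0.044,0,0.02],"twist": 0},
    {"offset": [-0.044,0,0.02],"twist": 0},
    {"offset": [-0.044,0,0.02],"twist": 0},
    {"offset": [-0.044,0,0.02],"twist": 0},
    {"offset": [-0.044,0,0.02],"twist": 0},
    {"offset": [-0.044,0,0.02],"twist": 0},
    {"offset": [-0.044,0,0.02],"twist": 0},
    {"offset": [-0.044,0,0.02],"twist": 0},
    {"offset": [-0.044,0,0.02],"twist": 0},
    {"offset": [-0.044,0,0.02],"twist": 0},
    {"offset": [-0.03,0,0.01],"twist": 0}
  ]
}}

```text
time: 1.6
tcp_pos: [0.5626, 0.031, 0.2503]
ee_rot: [[-0.165, -0.002, 0.986], [-0.986, 0.005, -0.165], [-0.005, -1.0, -0.003]]
ft_force: [-0.1, -0.8, -0.2]
finger_gap: 0.528
```

```bash
python3 -c "
from h import *
to(-108,-100,170)"
```

```text
t 1.6 case pos [-104.1  -84.2  250.3] tilt [-0.005 -1.    -0.003] angx -0.0036 gap mm 44.9 F [-0.1 -0.8 -0.2] off [ 0.0162  0.0802 -0.0036]
```

Request:
{"name": "servo_tool", "arguments": {
  "deltas": [
    {"offset": [0.016,0.02,-0.0035],"twist": 0},
    {"offset": [0,0.03,0],"twist": 0},
    {"offset": [0,0.03,0],"twist": 0},
    {"offset": [0,0,0],"twist": 0}
  ]
}}

```text
time: 2.0
tcp_pos: [0.5575, 0.0214, 0.1665]
ee_rot: [[-0.158, -0.004, 0.988], [-0.987, 0.006, -0.158], [-0.006, -1.0, -0.005]]
ft_force: [-0.2, 0.2, 0.4]
finger_gap: 0.531
```

```bash
python3 -c "
from h import *
to(-108,-100,114)
grab('wrist','w1.png')"
```

```text
t 2.0 case pos [-107.6  -94.5  166.5] tilt [-0.006 -1.    -0.005] angx 0.0038 gap mm 45.2 F [-0.2  0.2  0.4] off [ 0.0058  0.0524 -0.0002]
```

View pics/w1.png

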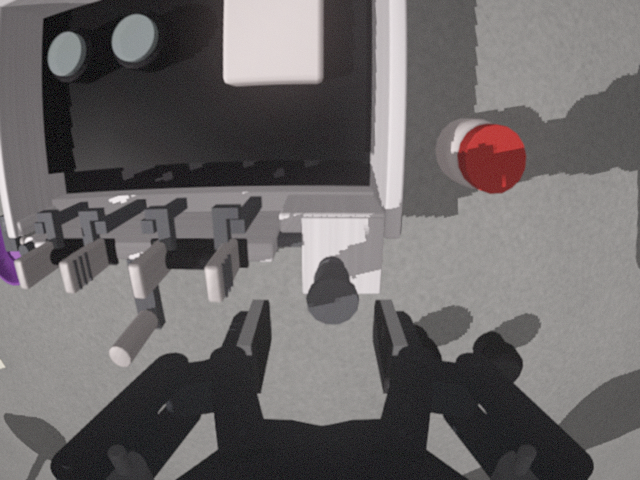

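Wrist view: knob cap at (332,297) between the pads (265 and 380), slightly right of their middle, consistent with the 6 mm offset still to go.

Request:
{"name": "servo_tool", "arguments": {
  "deltas": [
    {"offset": [0.006,0.0,0],"twist": -0.003},
    {"offset": [0,0.025,0],"twist": 0},
    {"offset": [0,0.025,0],"twist": 0},
    {"offset": [0,0.002,0],"twist": 0}
  ]
}}

```text
time: 2.45
tcp_pos: [0.5603, 0.0137, 0.1231]
ee_rot: [[-0.154, 0.008, 0.988], [-0.988, 0.005, -0.155], [-0.006, -1.0, 0.007]]
ft_force: [0.3, -0.5, 0.7]
finger_gap: 0.527
```

```bash
python3 -c "
from h import *
to(-108,-100,114)"
```

```text
t 2.45 case pos [-103.6 -101.7  123.1] tilt [-0.006 -1.     0.007] angx 0.0069 gap mm 44.8 F [ 0.3 -0.5  0.7] off [-0.0017  0.0091 -0.0045]
```

Request:
{"name": "servo_tool", "arguments": {
  "deltas": [
    {"offset": [-0.002,0.004,-0.004],"twist": -0.007},
    {"offset": [0,0.004,0],"twist": 0},
    {"offset": [0,0,0],"twist": 0}
  ]
}}

```text
time: 2.75
tcp_pos: [0.5579, 0.0158, 0.119]
ee_rot: [[-0.147, 0.013, 0.989], [-0.989, 0.004, -0.147], [-0.006, -1.0, 0.012]]
ft_force: [-0.3, 0.2, 0.6]
finger_gap: 0.532
```

```bash
python3 -c "
from h import *
to(-108,-100,114)"
```

```text
t 2.75 case pos [-106.3 -100.   119. ] tilt [-0.006 -1.     0.012] angx 0.0142 gap mm 45.2 F [-0.3  0.2  0.6] off [-0.      0.0049 -0.0018]
```

Request:
{"name": "servo_tool", "arguments": {
  "deltas": [
    {"offset": [0,0.005,-0.002],"twist": 0.014},
    {"offset": [0,0.002,0],"twist": 0}
  ]
}}

```text
time: 2.95
tcp_pos: [0.5565, 0.0161, 0.1131]
ee_rot: [[-0.162, 0.015, 0.987], [-0.987, 0.004, -0.162], [-0.006, -1.0, 0.014]]
ft_force: [-0.7, 0.2, 0.3]
finger_gap: 0.526
```

Request:
{"name": "servo_tool", "arguments": {
  "deltas": [
    {"offset": [0,0,0],"twist": 0},
    {"offset": [0,0,0],"twist": 0},
    {"offset": [0,0,0],"twist": 0},
    {"offset": [0,0,0],"twist": 0},
    {"offset": [0,0,0],"twist": 0}
  ],
  "jaw": 255,
  "grip_force": 60
}}

```text
time: 3.45
tcp_pos: [0.5566, 0.0166, 0.1135]
ee_rot: [[-0.162, 0.015, 0.987], [-0.987, 0.005, -0.162], [-0.007, -1.0, 0.014]]
ft_force: [0.5, 0.9, 0.4]
finger_gap: 0.273
```

```bash
python3 -c "
from h import *
to(-108,-100,114)"
```

```text
t 3.45 case pos [-107.7  -99.5  113.5] tilt [-0.007 -1.     0.014] angx -0.0007 gap mm 23.2 F [0.5 0.9 0.4] off [ 0.0005 -0.0006 -0.0003]
```

Request:
{"name": "servo_tool", "arguments": {
  "deltas": [
    {"offset": [0,0,0],"twist": 0},
    {"offset": [0,-0.004,0],"twist": 0},
    {"offset": [0,-0.004,0],"twist": 0},
    {"offset": [0,-0.004,0],"twist": 0},
    {"offset": [0,-0.004,0],"twist": 0}
  ]
}}

```text
time: 3.95
tcp_pos: [0.5564, 0.0165, 0.1294]
ee_rot: [[-0.162, 0.015, 0.987], [-0.987, 0.005, -0.162], [-0.007, -1.0, 0.014]]
ft_force: [3.6, 1.1, -5.0]
finger_gap: 0.266
```

```bash
python3 -c "
from h import *
to(-108,-100,136)"
```

```text
t 3.95 case pos [-107.8  -99.6  129.4] tilt [-0.007 -1.     0.014] angx -0.0008 gap mm 22.6 F [ 3.6  1.1 -5. ] off [ 0.0004 -0.0066 -0.0001]
```

Request:
{"name": "servo_tool", "arguments": {
  "deltas": [
    {"offset": [0,-0.003,0],"twist": 0},
    {"offset": [0,-0.003,0],"twist": 0},
    {"offset": [0,-0.002,0],"twist": 0}
  ]
}}

```text
time: 4.25
tcp_pos: [0.5558, 0.0166, 0.1342]
ee_rot: [[-0.162, 0.012, 0.987], [-0.987, 0.006, -0.162], [-0.008, -1.0, 0.011]]
ft_force: [25.1, -1.0, -42.0]
finger_gap: 0.267
```

```bash
python3 -c "
from h import *
to(-108,-100,136)"
```

```text
t 4.25 case pos [-108.4  -99.6  134.2] tilt [-0.008 -1.     0.011] angx -0.0011 gap mm 22.7 F [ 25.1  -1.  -42. ] off [ 0.0004 -0.0018  0.0005]
```

Force rose to 42 N at 20.7 mm: upper stop. Release and lift away.

Request:
{"name": "servo_tool", "arguments": {
  "deltas": [
    {"offset": [0,0.001,0],"twist": 0},
    {"offset": [0,0,0],"twist": 0},
    {"offset": [0,0,0],"twist": 0},
    {"offset": [0,0,0],"twist": 0}
  ],
  "jaw": 120
}}

```text
time: 4.65
tcp_pos: [0.5557, 0.0163, 0.1339]
ee_rot: [[-0.162, 0.011, 0.987], [-0.987, 0.005, -0.162], [-0.007, -1.0, 0.01]]
ft_force: [0.1, 0.0, -0.6]
finger_gap: 0.53
```

Request:
{"name": "servo_tool", "arguments": {
  "deltas": [
    {"offset": [0,-0.02,0],"twist": 0},
    {"offset": [0,-0.04,0],"twist": 0},
    {"offset": [-0.04,0,0],"twist": 0},
    {"offset": [-0.04,0,0],"twist": 0},
    {"offset": [-0.04,0,0],"twist": 0},
    {"offset": [-0.04,0,0],"twist": 0},
    {"offset": [-0.01,0,0.009],"twist": 0},
    {"offset": [0,0,0],"twist": 0}
  ],
  "jaw": 60
}}

```text
time: 5.45
tcp_pos: [0.5927, 0.1878, 0.2019]
ee_rot: [[-0.165, 0.017, 0.986], [-0.986, 0.006, -0.165], [-0.008, -1.0, 0.016]]
ft_force: [0.2, -0.5, 0.2]
finger_gap: 0.763
```

```bash
python3 - <<'E'
from h import *
to(-99,70,150)
d=grab('top');W=cloud(d);K=O
m=(np.hypot(W[...,0]-.5565,W[...,1]-.0168)<.016)&(W[...,2]>.1);print('knob top',np.median(W[m][:,2]),m.sum())
grab('wrist','w2.png')
E
```

```text
t 5.45 case pos [-99.6  75.3 201.9] tilt [-0.008 -1.     0.016] angx -0.0038 gap mm 64.8 F [ 0.2 -0.5  0.2] off [ 0.0058  0.0519 -0.0001]
knob top 0.14779876545788093 181
```

View pics/w2.png

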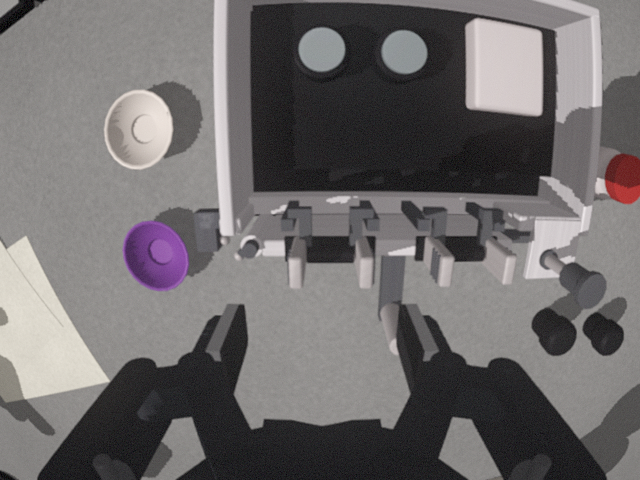

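Lock knob top now 148 mm (raised 20, stays). Wrist view: near tabs at (297,262) and (364,262), pads at (235,330) and (408,330); a 6 mm shift right is still needed.

Request:
{"name": "servo_tool", "arguments": {
  "deltas": [
    {"offset": [0.006,0,0],"twist": 0.0},
    {"offset": [0.0,0.02,0],"twist": 0},
    {"offset": [0,0.02,0],"twist": 0},
    {"offset": [0,0,0],"twist": 0}
  ]
}}

```text
time: 5.95
tcp_pos: [0.5907, 0.1755, 0.1622]
ee_rot: [[-0.17, 0.018, 0.985], [-0.985, 0.005, -0.17], [-0.008, -1.0, 0.017]]
ft_force: [-0.0, -0.7, 0.0]
finger_gap: 0.769
```

```bash
python3 - <<'E'
from h import *
to(-99,70,115)
E
```

```text
t 5.95 case pos [-99.6  62.9 162.2] tilt [-0.008 -1.     0.017] angx -0.0088 gap mm 65.3 F [-0.  -0.7  0. ] off [-0.0067  0.0473 -0.0002]
```

Request:
{"name": "servo_tool", "arguments": {
  "deltas": [
    {"offset": [-0.007,0,0],"twist": -0.009},
    {"offset": [0,0,0],"twist": 0},
    {"offset": [0,0,0],"twist": 0}
  ]
}}

```text
time: 6.25
tcp_pos: [0.5924, 0.1812, 0.165]
ee_rot: [[-0.162, 0.02, 0.987], [-0.987, 0.005, -0.162], [-0.008, -1.0, 0.019]]
ft_force: [0.3, -0.1, 0.1]
finger_gap: 0.764
```

```bash
python3 - <<'E'
from h import *
to(-99,70,115)
E
```

```text
t 6.25 case pos [-98.9  68.8 165. ] tilt [-0.008 -1.     0.019] angx -0.001 gap mm 65.0 F [ 0.3 -0.1  0.1] off [-0.0007  0.05   -0.001 ]
```

Request:
{"name": "servo_tool", "arguments": {
  "deltas": [
    {"offset": [-0.001,0.018,-0.001],"twist": 0},
    {"offset": [0,0.018,0],"twist": 0},
    {"offset": [0,0.012,0],"twist": 0},
    {"offset": [0,0.0,0],"twist": 0},
    {"offset": [0,0.0,0],"twist": 0}
  ]
}}

```text
time: 6.75
tcp_pos: [0.5941, 0.1829, 0.1196]
ee_rot: [[-0.162, 0.026, 0.986], [-0.987, 0.006, -0.162], [-0.01, -1.0, 0.024]]
ft_force: [0.2, -0.3, -0.6]
finger_gap: 0.767
```

```bash
python3 - <<'E'
from h import *
to(-99,70,115)
E
```

```text
t 6.75 case pos [-97.5  70.8 119.6] tilt [-0.01  -1.     0.024] angx -0.0005 gap mm 65.2 F [ 0.2 -0.3 -0.6] off [ 0.0008  0.0046 -0.0016]
```

Request:
{"name": "servo_tool", "arguments": {
  "deltas": [
    {"offset": [0.001,0.005,-0.0015],"twist": 0},
    {"offset": [0,0.0,0],"twist": 0}
  ]
}}

```text
time: 6.95
tcp_pos: [0.5929, 0.1822, 0.1156]
ee_rot: [[-0.162, 0.027, 0.986], [-0.987, 0.006, -0.162], [-0.01, -1.0, 0.026]]
ft_force: [-0.2, -0.2, -1.0]
finger_gap: 0.765
```

Request:
{"name": "servo_tool", "arguments": {
  "deltas": [
    {"offset": [0,0,0],"twist": 0},
    {"offset": [0,0.0,0],"twist": 0},
    {"offset": [0,0,0],"twist": 0},
    {"offset": [0,0.0,0],"twist": 0},
    {"offset": [0,0,0],"twist": 0},
    {"offset": [0,0.0,0],"twist": 0},
    {"offset": [0,0.0,0],"twist": 0},
    {"offset": [0,0.0,0],"twist": 0}
  ],
  "jaw": 255,
  "grip_force": 40
}}

```text
time: 7.75
tcp_pos: [0.5934, 0.1826, 0.1175]
ee_rot: [[-0.161, 0.029, 0.986], [-0.987, 0.007, -0.162], [-0.011, -1.0, 0.028]]
ft_force: [0.3, 0.6, -0.9]
finger_gap: 0.326
```

```bash
python3 - <<'E'
from h import *
to(-99,70,115)
E
```

```text
t 7.75 case pos [-98.1  70.3 117.5] tilt [-0.011 -1.     0.028] angx -0.0001 gap mm 27.7 F [ 0.3  0.6 -0.9] off [ 0.0003  0.0025 -0.0009]
```

Gap stopped at a value matching the 30 mm full squeeze. Open, rise, go to the end catch.

Request:
{"name": "servo_tool", "arguments": {
  "deltas": [
    {"offset": [0,0,0],"twist": 0},
    {"offset": [0,0,0],"twist": 0},
    {"offset": [0,0,0],"twist": 0},
    {"offset": [0,0,0],"twist": 0}
  ],
  "jaw": 60
}}

```text
time: 8.15
tcp_pos: [0.5935, 0.1825, 0.1176]
ee_rot: [[-0.162, 0.03, 0.986], [-0.987, 0.007, -0.162], [-0.011, -1.0, 0.028]]
ft_force: [0.2, 1.4, -0.8]
finger_gap: 0.764
```

Request:
{"name": "servo_tool", "arguments": {
  "deltas": [
    {"offset": [0,-0.025,0],"twist": 0},
    {"offset": [0,-0.03,0],"twist": 0},
    {"offset": [0.03,0,0],"twist": 0},
    {"offset": [0.03,0,0],"twist": 0},
    {"offset": [0.03,0,0],"twist": 0},
    {"offset": [0,0,0],"twist": 0},
    {"offset": [0,0,0],"twist": 0},
    {"offset": [0,0,0],"twist": 0}
  ]
}}

```text
time: 8.95
tcp_pos: [0.5769, 0.091, 0.1742]
ee_rot: [[-0.161, 0.031, 0.987], [-0.987, 0.007, -0.161], [-0.011, -1.0, 0.029]]
ft_force: [0.2, -0.2, -0.1]
finger_gap: 0.763
```

```bash
python3 - <<'E'
from h import *
to(-99,-20,115)
d=grab('top');W=cloud(d)-O
cx,cy=W@ex*1e3,W@ey*1e3
m=((W[...,2]>.118)&(W[...,2]<.15)&(cx>-180)&(cx<-70)&(abs(cy)<140)).astype(np.uint8)
k,l,st,c=cv2.connectedComponentsWithStats(m)
for i in range(1,k):
    if st[i,4]>15: print(st[i,4],cx[l==i].mean().round(1),cy[l==i].mean().round(1),(1e3*np.median(W[l==i][:,2])).round(1))
grab('wrist','w3.png')
E
```

```text
t 8.95 case pos [-99.6 -22.7 174.2] tilt [-0.011 -1.     0.029] angx 0.0007 gap mm 64.9 F [ 0.2 -0.2 -0.1] off [-0.002   0.0593 -0.0011]
```

View pics/w3.png

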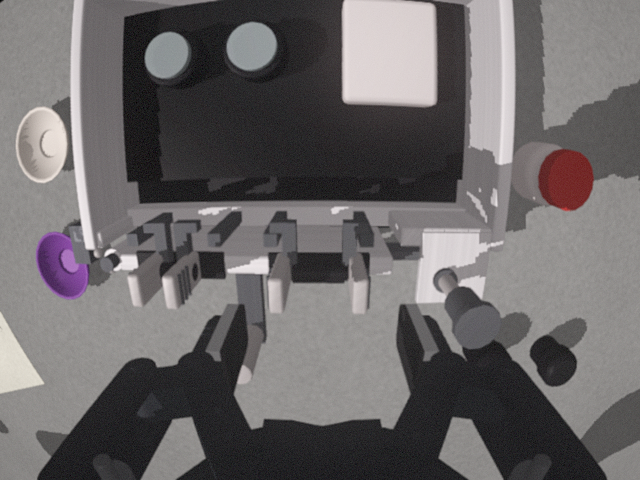

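Wrist view: near tabs now close together at (145,285)/(182,285); end tabs at (279,280)/(360,280); knob still raised at (470,318).

Request:
{"name": "servo_tool", "arguments": {
  "deltas": [
    {"offset": [-0.002,0.02,-0.001],"twist": 0},
    {"offset": [0,0.02,0],"twist": 0},
    {"offset": [0,0.013,0],"twist": 0},
    {"offset": [0,0.0,0],"twist": 0},
    {"offset": [0,0.0,0],"twist": 0}
  ]
}}

```text
time: 9.55
tcp_pos: [0.5786, 0.0969, 0.12]
ee_rot: [[-0.156, 0.031, 0.987], [-0.988, 0.007, -0.157], [-0.012, -0.999, 0.03]]
ft_force: [-0.5, -0.2, 0.6]
finger_gap: 0.765
```

```bash
python3 - <<'E'
from h import *
to(-99,-20,115)
E
```

```text
t 9.55 case pos [-99.  -16.6 120. ] tilt [-0.012 -0.999  0.03 ] angx 0.0051 gap mm 65.0 F [-0.5 -0.2  0.6] off [ 0.0034  0.0049 -0.0002]
```

Request:
{"name": "servo_tool", "arguments": {
  "deltas": [
    {"offset": [0.0034,0.005,0],"twist": 0.005},
    {"offset": [0,0.001,0],"twist": 0}
  ]
}}

```text
time: 9.75
tcp_pos: [0.5787, 0.0936, 0.1149]
ee_rot: [[-0.161, 0.033, 0.986], [-0.987, 0.007, -0.161], [-0.012, -0.999, 0.031]]
ft_force: [0.1, -0.4, -0.2]
finger_gap: 0.765
```

Request:
{"name": "servo_tool", "arguments": {
  "deltas": [
    {"offset": [0,0,0],"twist": 0},
    {"offset": [0,0.0,0],"twist": 0},
    {"offset": [0,0,0],"twist": 0},
    {"offset": [0,0.0,0],"twist": 0},
    {"offset": [0,0,0],"twist": 0},
    {"offset": [0,0.0,0],"twist": 0},
    {"offset": [0,0.0,0],"twist": 0},
    {"offset": [0,0.0,0],"twist": 0}
  ],
  "jaw": 255
}}

```text
time: 10.55
tcp_pos: [0.5793, 0.0937, 0.1168]
ee_rot: [[-0.161, 0.035, 0.986], [-0.987, 0.008, -0.162], [-0.013, -0.999, 0.034]]
ft_force: [-0.2, 0.7, -2.3]
finger_gap: 0.33
```

```bash
python3 - <<'E'
from h import *
to(-99,-20,115)
E
```

```text
t 10.55 case pos [-97.7 -19.7 116.8] tilt [-0.013 -0.999  0.034] angx -0.0001 gap mm 28.0 F [-0.2  0.7 -2.3] off [ 0.0003  0.0017 -0.0013]
```

Request:
{"name": "servo_tool", "arguments": {
  "deltas": [
    {"offset": [0,0,0],"twist": 0},
    {"offset": [0,0,0],"twist": 0},
    {"offset": [0,0,0],"twist": 0},
    {"offset": [0,0,0],"twist": 0}
  ],
  "jaw": 60
}}

```text
time: 10.95
tcp_pos: [0.5796, 0.0935, 0.1172]
ee_rot: [[-0.162, 0.036, 0.986], [-0.987, 0.007, -0.162], [-0.013, -0.999, 0.035]]
ft_force: [0.2, -0.0, -0.5]
finger_gap: 0.765
```

Request:
{"name": "servo_tool", "arguments": {
  "deltas": [
    {"offset": [0,-0.025,0],"twist": 0},
    {"offset": [0,-0.03,0],"twist": 0},
    {"offset": [-0.022,0,-0.025],"twist": 0},
    {"offset": [-0.022,0,-0.025],"twist": 0},
    {"offset": [0,0,0],"twist": 0},
    {"offset": [0,0,0],"twist": 0},
    {"offset": [0,0,0],"twist": 0},
    {"offset": [0,0,0],"twist": 0}
  ],
  "jaw": 110
}}

```text
time: 11.75
tcp_pos: [0.535, 0.1448, 0.1736]
ee_rot: [[-0.163, 0.037, 0.986], [-0.986, 0.008, -0.164], [-0.014, -0.999, 0.035]]
ft_force: [0.4, -0.5, -0.2]
finger_gap: 0.562
```

```bash
python3 - <<'E'
from h import *
to(-149,25,112)
grab('wrist','w4.png')
E
```

```text
t 11.75 case pos [-149.6   23.6  173.6] tilt [-0.014 -0.999  0.035] angx -0.0022 gap mm 47.7 F [ 0.4 -0.5 -0.2] off [-0.0005  0.0615 -0.0015]
```

View pics/w4.png

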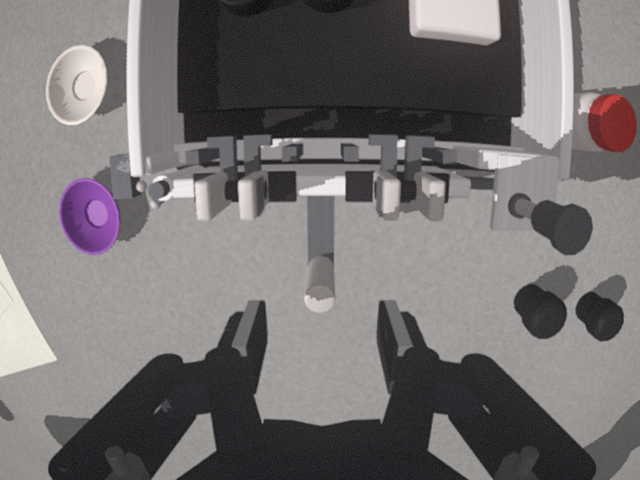

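Wrist view: both catches squeezed (pairs at 205/250 and 388/432), post at (320,295) centred between the pads. Descend and grip.

Request:
{"name": "servo_tool", "arguments": {
  "deltas": [
    {"offset": [-0.001,0.02,-0.001],"twist": 0},
    {"offset": [0,0.02,0],"twist": 0},
    {"offset": [0,0.013,0],"twist": 0},
    {"offset": [0,0.0,0],"twist": 0},
    {"offset": [0,0.0,0],"twist": 0}
  ]
}}

```text
time: 12.3
tcp_pos: [0.538, 0.1444, 0.119]
ee_rot: [[-0.167, 0.037, 0.985], [-0.986, 0.007, -0.167], [-0.013, -0.999, 0.036]]
ft_force: [-0.2, -0.0, 1.0]
finger_gap: 0.567
```

```bash
python3 - <<'E'
from h import *
to(-149,25,113)
E
```

```text
t 12.3 case pos [-146.7   23.7  119. ] tilt [-0.013 -0.999  0.036] angx -0.0053 gap mm 48.2 F [-0.2 -0.   1. ] off [-0.0013  0.0059 -0.0025]
```

Request:
{"name": "servo_tool", "arguments": {
  "deltas": [
    {"offset": [-0.001,0.006,-0.0025],"twist": 0},
    {"offset": [0,0.001,0],"twist": 0}
  ]
}}

```text
time: 12.5
tcp_pos: [0.5364, 0.1458, 0.1127]
ee_rot: [[-0.167, 0.039, 0.985], [-0.986, 0.007, -0.167], [-0.014, -0.999, 0.037]]
ft_force: [0.5, -0.9, -0.3]
finger_gap: 0.57
```

Request:
{"name": "servo_tool", "arguments": {
  "deltas": [
    {"offset": [0,0,0],"twist": 0},
    {"offset": [0,0.0,0],"twist": 0},
    {"offset": [0,0,0],"twist": 0},
    {"offset": [0,0.0,0],"twist": 0},
    {"offset": [0,0,0],"twist": 0},
    {"offset": [0,0.0,0],"twist": 0}
  ],
  "jaw": 255,
  "grip_force": 60
}}

```text
time: 13.1
tcp_pos: [0.5367, 0.1461, 0.1136]
ee_rot: [[-0.166, 0.041, 0.985], [-0.986, 0.008, -0.167], [-0.014, -0.999, 0.039]]
ft_force: [0.8, 1.1, -1.8]
finger_gap: 0.172
```

```bash
cat >> h.py <<'E'
def gate():
    s=robot.sense();h=case(-99,125,0);v=(s['tcp_pos']-h);v=v+0.0*v
    a,b=v@ex,v@ey
    th=np.arctan2(-100,-50)-np.arctan2(b,a)
    th=(th+np.pi)%(2*np.pi)-np.pi
    print('theta',th.round(3),'r',np.hypot(a,b).round(4))
    r=.1118
    for t in np.arange(round(th,3),1.7,.1)[1:]:
        pass
E
python3 - <<'E'
from h import *
to(-149,25,113);gate()
E
```

```text
t 13.1 case pos [-148.2   25.2  113.6] tilt [-0.014 -0.999  0.039] angx -0.005 gap mm 14.6 F [ 0.8  1.1 -1.8] off [ 0.0002  0.0006 -0.0008]
theta -0.006 r 0.1112
```

Request:
{"name": "servo_tool", "arguments": {
  "deltas": [
    {"offset": [-0.0055,0,-0.0098],"twist": 0},
    {"offset": [-0.0064,0,-0.0092],"twist": 0},
    {"offset": [-0.0073,0,-0.0085],"twist": 0},
    {"offset": [-0.0081,0,-0.0077],"twist": 0},
    {"offset": [0,0,0],"twist": 0}
  ]
}}

```text
time: 13.6
tcp_pos: [0.5046, 0.1819, 0.1137]
ee_rot: [[-0.166, 0.044, 0.985], [-0.986, 0.008, -0.167], [-0.015, -0.999, 0.042]]
ft_force: [3.7, 1.6, -2.9]
finger_gap: 0.17
```

```bash
python3 - <<'E'
from h import *
to(-149,25,113);gate()
E
```

```text
t 13.6 case pos [-185.7   55.3  113.7] tilt [-0.015 -0.999  0.042] angx -0.0052 gap mm 14.4 F [ 3.7  1.6 -2.9] off [0.0302 0.0017 0.0368]
theta 0.43 r 0.1112
```

Gate follows (0.43 rad). Continue past the detent.

Request:
{"name": "servo_tool", "arguments": {
  "deltas": [
    {"offset": [-0.009,0,-0.0067],"twist": 0},
    {"offset": [-0.0096,0,-0.0058],"twist": 0},
    {"offset": [-0.0101,0,-0.0048],"twist": 0},
    {"offset": [-0.0105,0,-0.0037],"twist": 0},
    {"offset": [-0.0108,0,-0.0027],"twist": 0},
    {"offset": [0,0,0],"twist": 0}
  ]
}}

```text
time: 14.2
tcp_pos: [0.49, 0.2399, 0.1137]
ee_rot: [[-0.165, 0.052, 0.985], [-0.986, 0.007, -0.166], [-0.015, -0.999, 0.05]]
ft_force: [8.8, -1.9, -2.2]
finger_gap: 0.174
```

```bash
python3 - <<'E'
from h import *
to(-149,25,113);gate()
E
```

```text
t 14.2 case pos [-209.4  110.2  113.7] tilt [-0.015 -0.999  0.05 ] angx -0.0037 gap mm 14.8 F [ 8.8 -1.9 -2.2] off [0.085  0.0024 0.0607]
theta 0.974 r 0.1114
```

Request:
{"name": "servo_tool", "arguments": {
  "deltas": [
    {"offset": [-0.0112,0,-0.001],"twist": 0},
    {"offset": [-0.0112,0,0.0002],"twist": 0},
    {"offset": [-0.0111,0,0.0013],"twist": 0},
    {"offset": [-0.0109,0,0.0024],"twist": 0},
    {"offset": [-0.0106,0,0.0035],"twist": 0},
    {"offset": [0,0,0],"twist": 0}
  ]
}}

```text
time: 14.8
tcp_pos: [0.506, 0.2948, 0.1136]
ee_rot: [[-0.164, 0.057, 0.985], [-0.986, -0.001, -0.164], [-0.009, -0.998, 0.056]]
ft_force: [7.5, -8.6, 6.9]
finger_gap: 0.174
```

```bash
python3 - <<'E'
from h import *
to(-199,175,113);gate()
E
```

```text
t 14.8 case pos [-202.5  167.   113.6] tilt [-0.009 -0.998  0.056] angx -0.003 gap mm 14.8 F [ 7.5 -8.6  6.9] off [-0.008   0.0009  0.0035]
theta 1.493 r 0.1117
```

Request:
{"name": "servo_tool", "arguments": {
  "deltas": [
    {"offset": [-0.01,0,0.0045],"twist": 0},
    {"offset": [0,0,0],"twist": 0},
    {"offset": [0,0,0],"twist": 0},
    {"offset": [0,0,0],"twist": 0}
  ]
}}

```text
time: 15.2
tcp_pos: [0.5119, 0.3037, 0.1137]
ee_rot: [[-0.164, 0.058, 0.985], [-0.986, -0.007, -0.164], [-0.003, -0.998, 0.058]]
ft_force: [4.6, -8.2, 3.6]
finger_gap: 0.17
```

```bash
python3 - <<'E'
from h import *
d=grab('top','top9.png');e=grab('scene','sc9.png')
a=d['pixels'][100:360,100:450,::-1];b=e['pixels'][150:410,230:500,::-1]
cv2.imwrite('pics/f.png',np.hstack([a,b]))
to(-199,175,113);gate()
W=cloud(d)-O;cx,cy=W@ex*1e3,W@ey*1e3
m=(abs(cx+108)<15)&(abs(cy+100)<15)&(W[...,2]>.1);print('knob',np.median(W[m][:,2]))
E
```

```text
t 15.3 case pos [-198.2  176.6  113.7] tilt [-0.003 -0.998  0.058] angx -0.0029 gap mm 14.4 F [ 5.4 -8.6  3.1] off [ 0.0016  0.0006 -0.0008]
theta 1.587 r 0.1118
knob 0.14797787322667577
```

View pics/f.png

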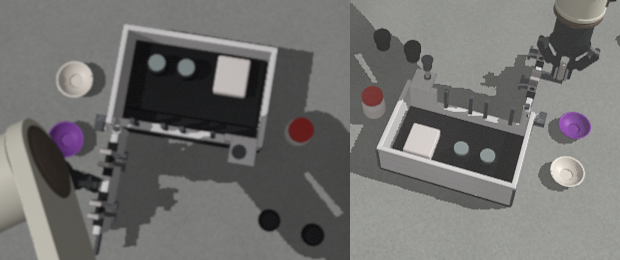

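The final view shows the gate standing perpendicular to the case front at (105,185), with the gripper on the post. The knob is raised, and the jar, dish and eyepiece have not moved. Handing in.

```bash
python3 - <<'E'
from h import *
gate();print(robot.hand_in())
E
```

```text
theta 1.587 r 0.1118
the job is handed in; nothing more can be done
None
```

The gate is open at about a right angle, and I handed the job in with the gripper still holding the post. It took 15.3 s of the 58 s allowed.

- **Lock:** I pulled the knob up to its stop and let go. It stayed up, with its top at 148 mm instead of 128.
- **Catches:** I squeezed the near catch first, then the end catch. The gripper's gap read about 28 mm on each, where 30 mm is fully squeezed. The post read a little under its true size too, and the wrist picture shows both pairs of tabs together.
- **Gate:** I swung it by the post past its click to 1.587 rad, worked out from the gripper's position. The last pictures show it perpendicular to the case front.
- **Other things:** The jar, the dish and the eyepiece look untouched in the last pictures; I did not measure their positions.

**Checks that fell short:**
- **Knob force:** The wrist read 49 N, 42 N of it vertical, as the knob met its stop. That was through the fingers and under the 120 N wrist limit.
- **Tool tilt:** The tool ended about 3° off vertical, which did not affect the grip.

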